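Read the planter's moisture probe with a contactless wand

ROBOT

A 7-joint arm with a two-finger parallel gripper is mounted at the origin on the work surface. World frame = base frame: x ahead of the robot, y to its left, z up, the work surface at z = 0. Lengths are in m, angles in rad, forces in N, time in s.
With the tool pointing down it reaches from about 0.375 to 0.925 m from the base axis. Payload 3.1 kg.
Tool frame: the origin (TCP) lies at the very end of the fingers, on their centre line; the grasp point (between the pads) lies 19 mm behind it; z points along the fingers, y is the line along which they close (so a half turn about z gives the same grasp; the last joint's range is limited). The gripper opens to 85 mm and grips with 20 to 120 N. Pads are 22 mm wide; open, the fingers measure 114 mm over their backs; the gripper's body (76 mm by 85 mm) begins 54 mm behind the grasp point. The pads swing forward as they close: fully open they stand 13 mm farther back than shut.
Start: joints at [-1.439, 0.383, 0.044, 1.598, -0.018, 1.161, -0.05], TCP at [0.148, 0.633, 0.231] pointing down, gripper open.
Joint ranges: [-2.61, 2.61], [-0.41, 2.15], [-1.48, 1.57], [0, 2.5], [-1.57, 4.71], [0.05, 1.97], [-2.85, 2.85]. Speed limits (rad/s): [2.79, 2.79, 3.14, 3.14, 3.14, 3.14, 3.14].

INTERFACE

Orientations are given as a unit quaternion [x, y, z, w].
In Python, from bench import ctrl gives the robot as it stands. Calls block until the motion is done:
- ctrl.move_ptp(position, orientation): joint-space move of the TCP to a pose.
- ctrl.movel(position, orientation=None, speed=0.15): straight line of the TCP; orientation=None keeps the orientation; speed is the mean speed in m/s.
- ctrl.move_j(angles): joint-space move.
- ctrl.move_gripper(opening, effort=None): finger opening in m; effort is the grip in N (None keeps the last); returns when the fingers have stopped.
- ctrl.pause(seconds).
- ctrl.inverse_kinematics(position, orientation): joint angles nearest the present ones, or None.
- ctrl.get_state(): the state.
- ctrl.read_camera(name): name is "side" or "top" or "wrist"; returns the picture (480x640x3 uint8, red, green, blue); there is no depth.
- ctrl.camera_params(name): a dict with "K" (3x3 intrinsics, pixels), "dist_coeffs" ([k1, k2, p1, p2, k3] as OpenCV has them; the pictures are not rectified), "camera_from_world" (4x4, takes a point from world to camera coordinates). Camera axes: x right, y down, z forward; pixel columns grow to the right and rows downward; lengths in m; the calibration is good to about 2 mm. A picture is of the moment at which its call begins: read the wrist's pose just before it. camera_params takes no time and is no camera call; for the wrist camera it gives the pose at the moment of the call.
A pose or a line that the arm cannot do raises ctrl.MotionError and nothing moves.
- ctrl.sign_off(): hands the job in; it is judged then, once.
The state is a dict: "time_s": time; "qpos": joint angles; "joint_vel": joint speeds; "effort": joint torques, N m; "eef_pos": TCP position; "tcp_rot": TCP orientation; "ft_force": force on the tool from outside, world axes, zero at the start; "ft_torque": the same for the moment, N m; "finger_gap": finger opening in m; "grasp_force": force on a finger pad.
Only numpy, scipy, OpenCV 4.12 (cv2) and the standard library are available. Lean on these libraries where they do the work, as an engineer would, in place of code of your own. Each camera call takes 0.05 s, during which the arm holds its last target. There are 200 camera calls.

TASK

Check the plant's water: take the orange-headed probe from its wooden stand, push it fully home in the port of the planter's white tower and let go of it. Then pick up the reader wand, carry it clear of the books, and finish while still holding it, level and steady, with its yellow sensing head centred about a centimetre above the top of the probe. The wand must never touch the probe or the planter, and everything else on the desk stays where it is.

Things in the scene. Friction and masses are not known exactly. Their poses are not given: they have to be found in the camera images.
- probe: soil-moisture probe standing upright, loose, about 40 g: steel shaft 8 mm across and 45 mm long with a chamfered foot, under a round orange head 24 mm across and 32 mm tall with a white dot on top (77 mm in all). Origin at the foot of the shaft, z up towards the head. At the start the shaft hangs freely in the wooden stand's hole and the head's underside rests on the stand's top
- probe_neck (a point): centre of the underside of the probe's orange head, 45 mm above the foot
- probe_top (a point): centre of the top of the probe's orange head, 77 mm above the foot
- stand: fixed light-wood block 60 x 60 x 55 mm tall that stores the probe, with one 11 mm hole in the middle of its top, 50 mm deep; origin centre of underside
- planter: fixed planter. A blue ceramic trough 110 (x) x 150 (y) x 80 mm tall holds a green plant (leaves up to 155 mm above the desk, centred at local y = +50 mm, within about 55 mm of that point); at its local -y end a white square tower 50 x 50 x 95 mm tall with a round port in its top. Origin on the desk; the tower's axis is at local x = 0, y = -70 mm
- port (a point): centre of the port's mouth on the tower's top, 95 mm above the desk. The hole goes straight down, 11 mm across, 55 mm deep, chamfered rim. With the probe fully home its head's underside rests on the tower top here and its head top is 32 mm above this point
- reader: contactless reader wand lying flat on the desk, loose, about 130 g: black handle 110 long x 32 wide x 24 mm tall from local x = -75 to +35 mm, and a round yellow sensing head 52 mm across, 24 mm tall, centred at local x = +50 mm. Origin on its flat underside; x points along the wand to the sensing head, z up
- reader_eye (a point): centre of the underside of the yellow sensing head, local (50, 0, 0) mm: this is what must hover over the probe's top
- reader_grip (a point): good grip point near the balance point, in the handle's middle height, local (-5, 0, 12) mm; the handle is 32 mm wide here, between its two sides (local y)
- books: three hardback books standing on edge between dark bookends, moving as one heavy loose piece, 225 (its x) x 75 (its y) x 140 mm tall, standing between the planter and the right-hand things; origin at the centre of the underside
- mug: white mug, loose, 80 mm across plus handle, 90 mm tall; origin centre of underside
- case: grey spectacle case, loose, 60 x 155 x 38 mm tall; origin centre of underside
- tin: small round aluminium tin, loose, 68 mm across, 55 mm tall; origin centre of underside
- mister: amber plant-spray bottle with black head, loose, 64 mm across, 178 mm tall; origin centre of underside
- phone: black phone lying flat, loose, 72 x 150 x 9 mm; origin centre of underside

How it is judged:
On the way:
1. the probe is fully home in the tower's port, let go (z of probe_neck in the frame of port between -0.003 and 0.003 m and horizontal distance between probe_neck and port below 0.005 m and angle between probe's own z axis and vertical below 0.12 rad and contact force between the fingers and probe below 0.1 N), for 0.2 s.
At the end, for the whole second after the job is handed in: probe let go and home in the port (head within 3 mm of the tower top, 5 mm of the axis, 0.12 rad of upright); the fingers hold the reader still and level (0.15 rad), its sensing head 3 to 20 mm above the probe top and within 10 mm of its axis, touching neither probe, planter nor books (all of step 1 and z of reader_eye in the frame of port between 0.035 and 0.052 m and horizontal distance between reader_eye and probe_top below 0.01 m and angle between reader's own z axis and vertical below 0.15 rad and linear speed of reader below 0.03 m/s and linear speed of probe below 0.01 m/s and contact force between the fingers and reader above 1 N and contact force between reader and probe below 0.1 N and contact force between reader and planter below 0.1 N and contact force between reader and books below 0.1 N); the arm keeps its last pose, push and grip.
It fails at once if the books pushed more than 30 mm or tipped (distance of books from where it was at the start of the episode above 0.03 m or angle between books's own z axis and vertical above 0.35 rad).
It fails at once if the mug or mister pushed more than 30 mm or tipped (distance of any of mug, mister from where it was at the start of the episode above 0.03 m or angle between any of mug, mister's own z axis and vertical above 0.35 rad).
It fails at once if the case, tin or phone pushed more than 30 mm or tipped (distance of any of case, tin, phone from where it was at the start of the episode above 0.03 m or angle between any of case, tin, phone's own z axis and vertical above 0.35 rad).
It fails at once if the reader touches the probe or the planter (contact force between reader and probe above 0.5 N or contact force between reader and planter above 0.5 N).
It also fails if it takes over 64 s, if anything falls off the work surface, if the arm or the gripper's body presses on something with over 40 N, if the wrist force passes 120 N, or if a joint passes its speed limit or range.

## Working session

There is one attempt and no reset: what is moved stays moved. The work goes in short steps, each a Python script; the robot and the scene stay as the last script left them, time stands still between calls to the robot, and variables do not carry over. Pictures are saved under pics/ and viewed, at most 10 in all, crops included, and the job is handed in when it is done.

```bash
mkdir -p pics
cat > h.py <<'E'
import numpy as np, cv2
from bench import ctrl
def snap(n,f):
    p=ctrl.camera_params(n); im=ctrl.read_camera(n)
    cv2.imwrite('pics/'+f+'.png',im[:,:,::-1]); np.savez('pics/'+f+'.npz',K=np.array(p['K']),d=np.array(p['dist_coeffs']),T=np.array(p['camera_from_world'])); return im
def ray(f,uv):
    p=np.load('pics/'+f+'.npz'); q=cv2.undistortPoints(np.array([[uv]],float),p['K'],p['d'])[0,0]
    R,t=p['T'][:3,:3],p['T'][:3,3]; d=R.T@np.array([q[0],q[1],1]); return -R.T@t,d/np.linalg.norm(d)
def onz(f,uv,z):
    o,d=ray(f,uv); return o+d*(z-o[2])/d[2]
def tri(*a):
    A=0;b=0;rs=[ray(f,uv) for f,uv in a]
    for o,d in rs: P=np.eye(3)-np.outer(d,d);A=A+P;b=b+P@o
    x=np.linalg.solve(A,b); return x,[round(float(np.linalg.norm((np.eye(3)-np.outer(d,d))@(x-o))),4) for o,d in rs]
def proj(f,X):
    p=np.load('pics/'+f+'.npz'); return cv2.projectPoints(np.array(X,float).reshape(-1,1,3),cv2.Rodrigues(p['T'][:3,:3])[0],p['T'][:3,3],p['K'],p['d'])[0][:,0]
E
python3 - <<'E'
from h import *
for n in ('top','side','wrist'): snap(n,n+'0')
s=ctrl.get_state(); print(s)
for n in ('top','side','wrist'):
    p=np.load('pics/'+n+'0.npz'); print(n,p['K'][0,0],-p['T'][:3,:3].T@p['T'][:3,3],p['T'][2,:3])
E
```

```text
{'time_s': 0.15, 'qpos': array([-1.43880404,  0.38365874,  0.04381202,  1.5991985 , -0.01790073,
        1.16118452, -0.04987102]), 'joint_vel': array([ 0.00027793, -0.00326462,  0.00122537, -0.0059153 ,  0.00048695,
        0.0001011 , -0.0010092 ]), 'effort': array([ 1.76691239e-03, -4.34050083e+01,  1.02667652e+00, -2.49979305e+01,
        1.07334470e-02,  7.24051104e-03,  2.58828777e-05]), 'eef_pos': array([0.14786499, 0.63221042, 0.23017466]), 'tcp_rot': array([ 1.14576415e-01,  9.93413905e-01, -1.02615334e-03, -7.17816563e-05]), 'ft_force': array([ 0.15679661, -0.29321384, -0.023193  ]), 'ft_torque': array([0.0041501 , 0.06672119, 0.00286346]), 'grasp_force': 0.0, 'finger_gap': 0.08564428634106007}
top 568.5625690323267 [0.23071663 0.01119779 1.40431519] [ 0.22319916 -0.00132998 -0.97477196]
side 437.5089382920289 [ 0.17083155 -0.48808099  0.80198772] [ 0.38258056  0.52938479 -0.75722115]
wrist 401.743581431432 [0.08239826 0.64735295 0.37226077] [ 0.25692742 -0.06228202 -0.96442172]
```

View pics/top0.png

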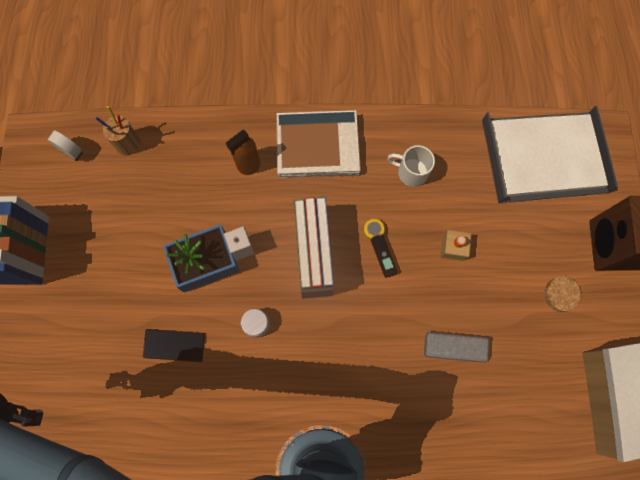

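View pics/side0.png

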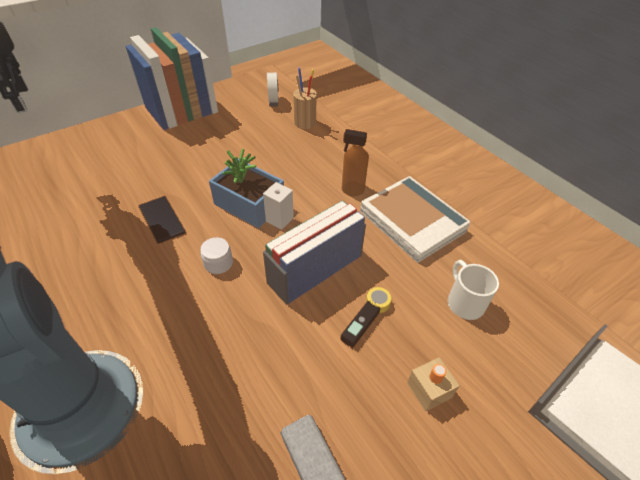

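The top view shows the stand and probe at about (459,243), the port at about (237,239), the reader from (374,228) to (389,270), and the books at (314,246). The side view shows the probe at (438,372), the port at (278,191), and the reader's yellow head at (378,299). Next, enlarged crops.

Run:
```python
import cv2,numpy as np
rows=[]
for f,cs in (('top0',[(428,210),(206,205),(350,212)]),('side0',[(405,345),(246,170),(335,283)])):
    im=cv2.imread(f'pics/{f}.png'); r=[]
    for x,y in cs:
        t=cv2.resize(im[y:y+72,x:x+64],None,fx=4,fy=4,interpolation=cv2.INTER_CUBIC)
        for k in range(0,64,10): cv2.putText(t,str(x+k),(k*4,8),0,.3,(255,255,0),1); cv2.line(t,(k*4,9),(k*4,13),(255,255,0),1)
        for k in range(0,72,10): cv2.putText(t,str(y+k),(4,k*4+4),0,.3,(255,255,0),1); cv2.line(t,(0,k*4),(4,k*4),(255,255,0),1)
        r.append(t)
    rows.append(np.hstack(r))
cv2.imwrite('pics/c1.png',np.vstack(rows))
```

```text
(no output)
```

View pics/c1.png

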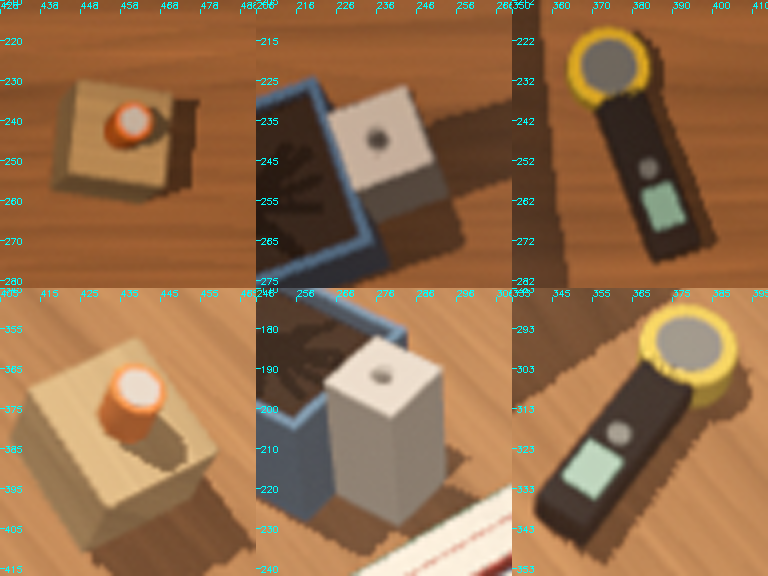

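The crops show:
- **Probe top:** top view (461.1,239.9), side view (439.1,369.6).
- **Port:** top view (235.9,239.4), side view (276.9,191.6).
- **Yellow head top:** top view (373.9,228.1), side view (378.6,296.9).
- **Handle tail:** top view about (391,274.6), side view about (346.6,341).

Run:
```python
from h import *
np.set_printoptions(precision=4,suppress=True)
for n,a,b in (('probe_top',(461.1,239.9),(439.1,369.6)),('port',(235.9,239.4),(276.9,191.6)),('head',(373.9,228.1),(378.6,296.9)),('tail',(391,274.6),(346.6,341.1)),('mister top',(237,141),(355,137))):
    print(n,tri(('top0',a),('side0',b)))
print('z-planes: probe',onz('top0',(461.1,239.9),.087),onz('side0',(439.1,369.6),.087))
print('port',onz('top0',(235.9,239.4),.095),onz('side0',(276.9,191.6),.095))
print('head',onz('top0',(373.9,228.1),.024),onz('side0',(378.6,296.9),.024))
print('books top corners',[onz('top0',c,.14)[:2] for c in ((295,199),(326,197),(302,288),(333,287))])
print('tower corners',[onz('top0',(206+x/4,205+y/4),.095)[:2] for x,y in ((73,115),(152,86),(178,162),(100,190))])
print('stand corners',[onz('top0',(428+x/4,210+y/4),.055)[:2] for x,y in ((76,81),(173,94),(166,187),(68,172))])
print('tail',onz('top0',(391,274.6),.024))
```

```text
probe_top (array([ 0.5462, -0.3407,  0.0872]), [0.0003, 0.0003])
port (array([0.5474, 0.1995, 0.0947]), [0.0, 0.0])
head (array([ 0.5924, -0.1366,  0.023 ]), [0.0006, 0.0006])
tail (array([ 0.4754, -0.1774,  0.0132]), [0.0004, 0.0004])
mister top (array([0.7709, 0.1943, 0.164 ]), [0.0013, 0.0013])
z-planes: probe [ 0.5465 -0.3409  0.087 ] [ 0.546  -0.3405  0.087 ]
port [0.5473 0.1994 0.095 ] [0.5472 0.1992 0.095 ]
head [ 0.5926 -0.1367  0.024 ] [ 0.5912 -0.1368  0.024 ]
books top corners [array([0.6328, 0.0577]), array([ 0.6374, -0.0145]), array([0.4237, 0.0409]), array([ 0.4257, -0.0287])]
tower corners [array([0.5613, 0.2278]), array([0.579 , 0.1809]), array([0.5324, 0.1642]), array([0.5155, 0.2102])]
stand corners [array([ 0.5788, -0.3153]), array([ 0.5705, -0.3763]), array([ 0.5116, -0.3681]), array([ 0.5213, -0.3071])]
tail [ 0.4739 -0.1761  0.024 ]
```

All measured points are consistent: the probe top is at 0.0872 (0.087 expected), the port at 0.0947 (0.095), and the wand spans 125 mm. I'll refine with wrist looks on the way, using one tool orientation along the wand so that calibration bias cancels between probe and port.

```bash
cat >> h.py <<'E'
def quat(yaw): # tool x opposite to heading 'yaw', pointing down
    f=(np.pi+yaw)/2; return [np.cos(f),np.sin(f),0,0]
Q=quat(np.radians(18.4))
E
python3 - <<'E'
from h import *
for f,p in (('wport',[.547,.199,.257]),('wread',[.540,-.154,.26]),('wprobe',[.546,-.341,.249])):
    ctrl.move_ptp(p,Q); ctrl.pause(.3); snap('wrist',f); s=ctrl.get_state(); print(f,s['time_s'],s['eef_pos'],s['tcp_rot'],s['qpos'].round(2))
ims=[]
for f,X in (('wport',[.5473,.1994,.095]),('wread',[.540,-.154,.024]),('wprobe',[.5462,-.3408,.087])):
    u=proj(f,X)[0]; print(f,u)
    k=3 if f!='wread' else 1.3
    w,h=int(266/k),int(400/k); x,y=int(u[0]-w/2),int(u[1]-h/2)
    im=cv2.imread(f'pics/{f}.png'); M=np.float32([[k,0,-x*k],[0,k,-y*k]]); t=cv2.warpAffine(im,M,(266,400),flags=cv2.INTER_CUBIC)
    print('off',x,y,k); ims.append(t)
cv2.imwrite('pics/c2.png',np.hstack(ims))
E
```

```text
wport 2.6167 [0.54687645 0.19941134 0.25695822] [-1.60251479e-01  9.87076219e-01 -1.26938461e-05 -3.01187211e-05] [-0.76  0.24  0.4   1.75 -0.1   1.17  1.56]
wread 4.2917 [ 0.54024124 -0.15319064  0.25989944] [-1.60599295e-01  9.87019684e-01  4.91479674e-05 -9.06210391e-05] [-0.37  0.22  0.66  1.81 -0.14  1.17  2.23]
wprobe 5.4167 [ 0.54675741 -0.33942551  0.24916683] [-1.61111880e-01  9.86936048e-01  2.98668045e-04  3.32800704e-04] [-0.07  0.43  0.73  1.62 -0.3   1.21  2.63]
wport [321.24247904 215.43682445]
off 277 148 3
wread [320.5834959  197.41674155]
off 218 43 1.3
wprobe [319.52897756 212.92467894]
off 275 146 3
```

View pics/c2.png

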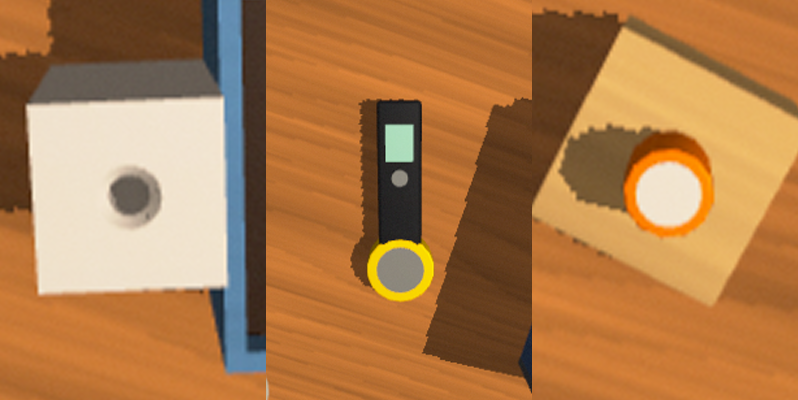

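The wrist crops show the port at (321.6,213.5), the probe's white dot at (320.6,210.5) and the wand aligned with the tool axis to within about 1°. I'll get sub-pixel centres in code.

```bash
cat > m.py <<'E'
from h import *
np.set_printoptions(precision=4,suppress=True)
def blob(f,mask,c,r):
    m=np.zeros(mask.shape,np.uint8); cv2.circle(m,(int(c[0]),int(c[1])),r,1,-1); m&=mask.astype(np.uint8)
    k=max(cv2.findContours(m,cv2.RETR_EXTERNAL,cv2.CHAIN_APPROX_NONE)[0],key=cv2.contourArea); return cv2.fitEllipse(k),cv2.minAreaRect(k)
def hsv(f): return cv2.cvtColor(cv2.imread(f'pics/{f}.png'),cv2.COLOR_BGR2HSV).astype(int)
E
python3 - <<'E'
from m import *
H=hsv('wport'); 
for t in (130,170,195): e=blob('wport',H[...,2]<t,(321.6,213.5),14)[0]; print('port',t,e,onz('wport',e[0],.095))
H=hsv('wprobe'); e=blob('',(H[...,1]<90)&(H[...,2]>180),(320.6,210.5),20)[0]; print('probe dot',e,onz('wprobe',e[0],.087))
H=hsv('wread'); y=blob('',(H[...,0]>20)&(H[...,0]<35)&(H[...,1]>150),(321,250),60)[0]; print('yellow',y,onz('wread',y[0],.024))
g=blob('',(H[...,1]<60)&(H[...,2]>90),y[0],23)[0]; print('grey',g, onz('wread',g[0],.024))
b=onz('wread',(218+(399-266)/1.3,43+102/1.3),.024);print('tail',b)
print('tri probe',tri(('wprobe',e[0]),('top0',(461.1,239.9)),('side0',(439.1,369.6))))
print('tri eye',tri(('wread',g[0]),('top0',(373.9,228.1)),('side0',(378.6,296.9))))
E
```

```text
port 130 ((320.5505676269531, 212.76708984375), (11.484761238098145, 12.30777359008789), 153.0724639892578) [0.5455 0.1982 0.095 ]
port 170 ((322.1397705078125, 213.02252197265625), (13.659516334533691, 16.88264274597168), 104.24052429199219) [0.5453 0.1995 0.095 ]
port 195 ((322.3034973144531, 213.23133850097656), (15.799345970153809, 17.34021759033203), 141.89842224121094) [0.5454 0.1996 0.095 ]
probe dot ((320.41351318359375, 210.58541870117188), (19.705259323120117, 20.96624755859375), 100.61933898925781) [ 0.5442 -0.3407  0.087 ]
yellow ((321.0157165527344, 249.52084350585938), (48.441917419433594, 52.275177001953125), 89.60948944091797) [ 0.5892 -0.1371  0.024 ]
grey ((320.9723815917969, 250.56448364257812), (32.14011001586914, 34.43142318725586), 90.15594482421875) [ 0.5902 -0.1368  0.024 ]
tail [ 0.4735 -0.1765  0.024 ]
tri probe (array([ 0.5451, -0.3407,  0.0883]), [0.0012, 0.0011, 0.0001])
tri eye (array([ 0.5916, -0.1367,  0.0234]), [0.0011, 0.0012, 0.0001])
```

Wrist and fixed views agree on the probe-to-port displacement (0.0012, 0.5401). Next I grasp the probe and lift it, correcting for arm settling error.

```bash
cat >> h.py <<'E'
def go(p,speed=.15,n=2,q=Q):
    p=np.array(p,float); c=p.copy()
    ctrl.movel(c,q,speed=speed)
    for _ in range(n):
        ctrl.pause(.25); e=p-ctrl.get_state()['eef_pos']
        if np.linalg.norm(e)<4e-4: break
        c=c+e; ctrl.movel(c,q,speed=.03)
    return c
def st(m=''):
    s=ctrl.get_state(); print(m,round(s['time_s'],2),s['eef_pos'].round(4),'ft',s['ft_force'].round(2),'gap',round(s['finger_gap'],4),'gf',round(s['grasp_force'],1)); return s
PROBE=np.array([.5452,-.3408]); PORT=PROBE+[.0012,.5401]
E
python3 - <<'E'
from h import *
ctrl.move_gripper(.05,30)
go([*PROBE,.11],n=1); go([*PROBE,.061],speed=.08); st('at')
ctrl.move_gripper(.0,30); st('closed')
go([*PROBE,.13],speed=.12,n=0); st('up')
go([*PROBE,.22],speed=.2,n=0); st('up2')
snap('side','s1'); snap('wrist','w1')
a=cv2.imread('pics/s1.png')[250:450,330:530]; b=cv2.imread('pics/w1.png')[100:300,220:420]
cv2.imwrite('pics/c3.png',cv2.resize(np.hstack([a,b]),None,fx=2,fy=2,interpolation=cv2.INTER_CUBIC))
E
```

```text
at 9.18 [ 0.5453 -0.3409  0.0611] ft [-0.52  0.29 -0.04] gap 0.05 gf 0.0
closed 9.53 [ 0.5453 -0.3409  0.0611] ft [-0.94  0.58  0.34] gap 0.0228 gf 29.4
up 10.26 [ 0.5448 -0.3403  0.1296] ft [-0.77 -0.28 -1.78] gap 0.0232 gf 29.5
up2 10.86 [ 0.5445 -0.3401  0.2186] ft [ 0.21  0.57 -0.9 ] gap 0.023 gf 29.5
```

View pics/c3.png

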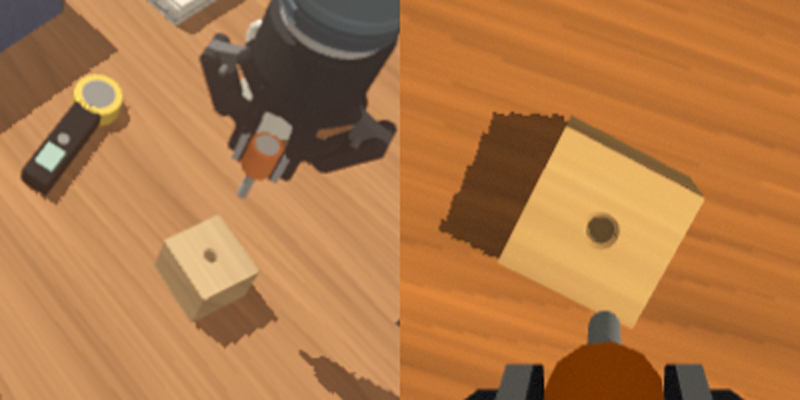

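The probe is held and looks upright, with its shaft tip visible in the wrist view at about (322,258). I'll carry it over to the port and check from just above.

Run:
```python
from h import *
go([*PROBE,.26],speed=.2,n=0); go([*PORT,.26],speed=.25,n=1); go([*PORT,.157],speed=.12); st('hover')
snap('wrist','w2'); snap('side','s2')
for n,X in (('foot',[*PORT,.157-.006-.045]),('port',[*PORT,.095])): print(n,proj('w2',X),proj('s2',X))
a=cv2.resize(cv2.imread('pics/w2.png')[160:300,250:390],None,fx=4,fy=4,interpolation=cv2.INTER_CUBIC)
b=cv2.resize(cv2.imread('pics/s2.png')[155:225,252:282],None,fx=8,fy=8,interpolation=cv2.INTER_CUBIC)
cv2.imwrite('pics/c4.png',np.hstack([a,b]))
```

```text
hover 16.12 [0.5465 0.1993 0.1571] ft [-0.92 -0.13 -0.71] gap 0.0232 gf 29.5
foot [[321.75473474 261.74242246]] [[276.33955955 188.21865791]]
port [[321.73926865 254.9794875 ]] [[276.59436249 191.69723059]]
```

View pics/c4.png

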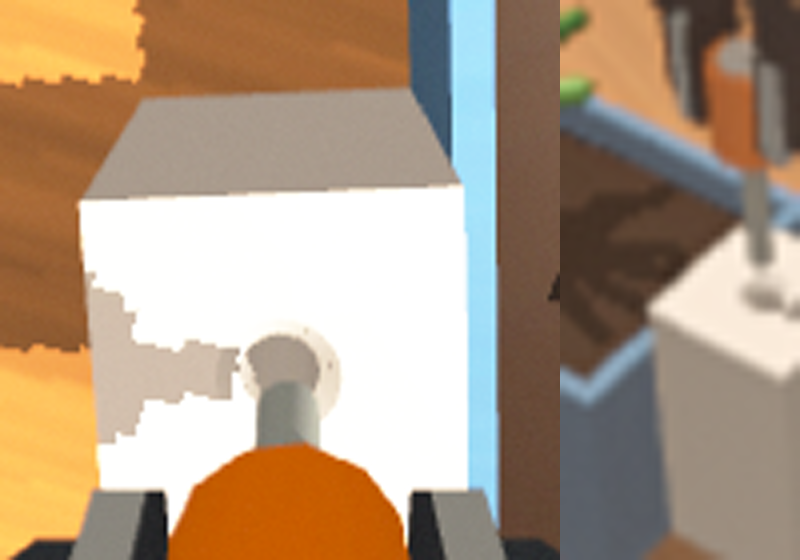

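The shaft is centred laterally to within about 0.5 mm, and the port sits about 0.7–1 mm closer to the robot than the shaft. I'll shift 0.7 mm and insert in steps while watching the force.

Run:
```python
from h import *
P=PORT-.0007*np.array([.949,.316])
go([*P,.150],speed=.05); s0=st('start'); f0=s0['ft_force'].copy()
for z in (.146,.141,.136,.128,.120,.113,.107,.104,.102,.101):
    ctrl.movel([*P,z],Q,speed=.04); ctrl.pause(.1); s=st(z)
    if s['ft_force'][2]-f0[2]>12: print('stop');break
snap('side','s3')
```

```text
start 16.77 [0.5459 0.1991 0.1501] ft [ 0.63  0.24 -0.76] gap 0.0231 gf 29.5
0.146 17.12 [0.5457 0.1991 0.1459] ft [-0.26  0.16 -0.58] gap 0.0227 gf 29.5
0.141 17.49 [0.5457 0.199  0.1409] ft [ 0.21  0.02 -0.28] gap 0.0227 gf 29.5
0.136 17.87 [0.5457 0.199  0.1359] ft [ 0.32 -0.61 -0.48] gap 0.023 gf 29.5
0.128 18.32 [0.5457 0.199  0.1279] ft [-0.15  0.16 -0.27] gap 0.0229 gf 29.5
0.12 18.77 [0.5457 0.1989 0.1199] ft [ 1.14 -0.1  -1.11] gap 0.0228 gf 29.5
0.113 19.19 [0.5457 0.199  0.1129] ft [ 1.42 -0.79 -2.  ] gap 0.023 gf 29.5
0.107 19.59 [0.5457 0.199  0.1069] ft [ 1.04  0.29 -0.93] gap 0.0228 gf 29.6
0.104 19.94 [0.5457 0.1991 0.1039] ft [ 1.44  0.21 -1.54] gap 0.0226 gf 29.5
0.102 20.29 [0.5457 0.1991 0.1019] ft [ 1.17  0.52 -1.03] gap 0.023 gf 29.5
0.101 20.64 [0.5458 0.1992 0.1011] ft [0.98 0.16 0.12] gap 0.023 gf 29.7
```

It slid in with no resistance and is just touching. I'll release, retreat and check.

Run:
```python
from h import *
P=PORT-.0007*np.array([.949,.316])
ctrl.move_gripper(.045,30); ctrl.pause(.2); st('rel')
go([*P,.257],speed=.15,n=1); st('up'); snap('wrist','w4'); snap('side','s4'); snap('top','t4')
a=cv2.resize(cv2.imread('pics/w4.png')[140:290,270:370],None,fx=3.5,fy=3.5,interpolation=cv2.INTER_CUBIC)
b=cv2.resize(cv2.imread('pics/s4.png')[165:240,246:301],None,fx=7,fy=7,interpolation=cv2.INTER_CUBIC)
cv2.imwrite('pics/c5.png',np.hstack([a,b]))
from m import *
H=hsv('w4'); e=blob('',(H[...,1]<90)&(H[...,2]>180),(321,204),13)[0]; print(e,onz('w4',e[0],.127))
```

```text
rel 21.23 [0.5456 0.1991 0.1009] ft [ 0.28 -0.31  0.19] gap 0.045 gf 0.0
up 22.93 [0.5463 0.1993 0.2579] ft [-0.6   0.15  0.05] gap 0.0454 gf 0.0
((322.5906982421875, 197.00811767578125), (10.324193000793457, 23.262720108032227), 104.17646026611328) [0.5276 0.1937 0.127 ]
```

View pics/c5.png

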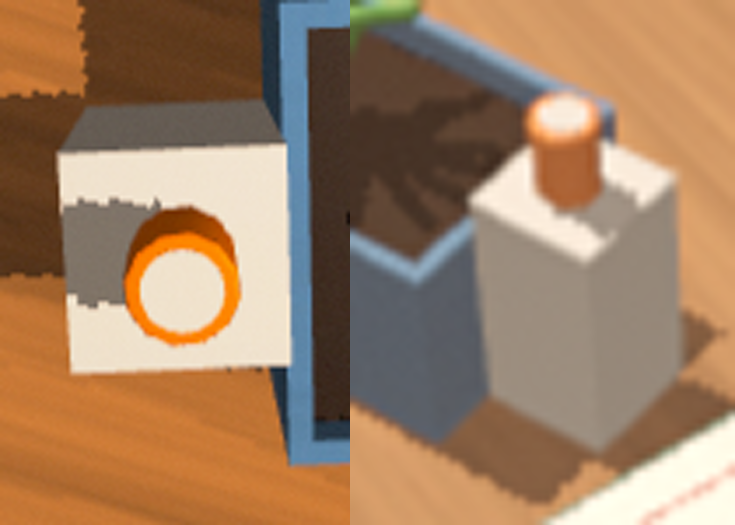

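The probe is home and upright: its dot is at (322,222.9) in the wrist view and (276.7,181.4) in the side view, with the head flat on the tower. Next, the reader.

Run:
```python
from m import *
print(tri(('w4',(322,222.9)),('s4',(276.7,181.4))),onz('w4',(322,222.9),.127),onz('s4',(276.7,181.4),.127))
G=[.5388,-.1544]
ctrl.move_gripper(.062,30)
go([PORT[0],PORT[1],.27],n=0,speed=.2); go([*G,.26],speed=.25,n=0); go([*G,.05],speed=.2,n=1); go([*G,.012],speed=.06,n=1); st('low')
ctrl.movel([*G,.004],Q,speed=.03); ctrl.pause(.2); st('at')
ctrl.move_gripper(.0,60); ctrl.pause(.2); st('grip')
ctrl.movel([*G,.03],Q,speed=.06); ctrl.pause(.3); st('lift')
snap('side','s5'); snap('wrist','w5')
a=cv2.resize(cv2.imread('pics/s5.png')[255:375,320:420],None,fx=4,fy=4,interpolation=cv2.INTER_CUBIC)
b=cv2.resize(cv2.imread('pics/w5.png')[180:480,220:420],None,fx=1.6,fy=1.6)
cv2.imwrite('pics/c6.png',np.hstack([a,b]))
```

```text
(array([0.5466, 0.1987, 0.1268]), [0.0015, 0.0015]) [0.5451 0.1991 0.127 ] [0.5481 0.1982 0.127 ]
low 28.17 [ 0.5384 -0.1543  0.0117] ft [-0.15 -0.36  0.24] gap 0.0625 gf 0.0
at 28.77 [ 0.5389 -0.1545  0.0041] ft [-0.09 -0.43  0.28] gap 0.0618 gf 0.0
grip 29.34 [ 0.5393 -0.1546  0.0044] ft [0.07 0.04 3.63] gap 0.0308 gf 61.0
lift 30.23 [ 0.5385 -0.1543  0.0297] ft [-0.06  0.32 -0.82] gap 0.0307 gf 60.6
```

View pics/c6.png

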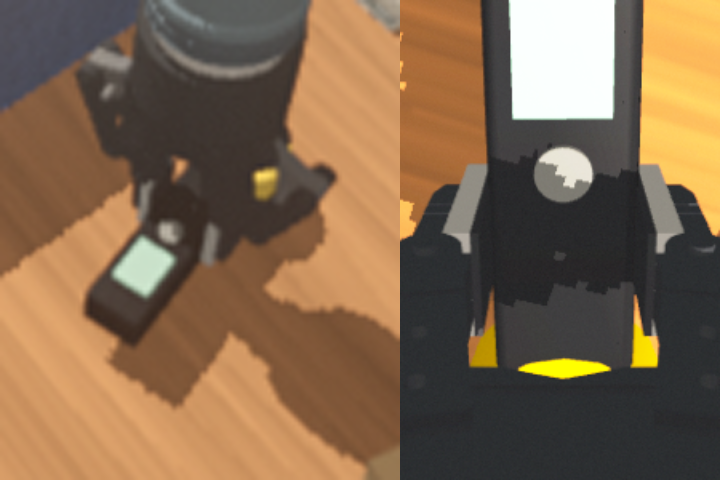

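The wand is held by the handle and has lifted off the desk. I'll carry it high over the books to a hover above the probe, then check its level.

Run:
```python
from m import *
G=[.5388,-.1544]; T=[.495,.1812]
go([*G,.27],speed=.18,n=0); st('up'); go([*T,.27],speed=.2,n=1); go([*T,.20],speed=.1,n=1); st('hover')
for n in ('side','wrist','top'): snap(n,n+'6')
h=np.array([np.cos(np.radians(18.4)),np.sin(np.radians(18.4)),0]); l=np.array([-h[1],h[0],0])
s=ctrl.get_state(); o=s['eef_pos']-[0,0,.0043]+.005*h   # reader origin
pts={'tailL':o-.075*h+.016*l+[0,0,.024],'tailR':o-.075*h-.016*l+[0,0,.024],'tailRb':o-.075*h-.016*l,'tailLb':o-.075*h+.016*l,'eye':o+.05*h}
for k,v in pts.items(): print(k,v,proj('side6',v)[0],proj('wrist6',v)[0])
u=proj('side6',o)[0]; x,y=int(u[0])-45,int(u[1])-50; print(x,y)
a=cv2.resize(cv2.imread('pics/side6.png')[y:y+100,x:x+90],None,fx=4.8,fy=4.8,interpolation=cv2.INTER_CUBIC)
b=cv2.resize(cv2.imread('pics/wrist6.png'),None,fx=1,fy=1)[0:480,180:460]
cv2.imwrite('pics/c7.png',np.hstack([a,b]))
```

```text
up 31.81 [ 0.5379 -0.1541  0.2687] ft [ 0.26 -1.56 -2.24] gap 0.0308 gf 60.6
hover 35.5 [0.4944 0.1809 0.1993] ft [ 0.78 -1.   -0.96] gap 0.0311 gf 60.6
tailL [0.423  0.1741 0.219 ] [227.665  175.9482] [376.2213 116.4844]
tailR [0.4331 0.1437 0.219 ] [239.2831 182.3774] [267.787  116.5258]
tailRb [0.4331 0.1437 0.195 ] [240.6922 191.3529] [276.5827 117.9599]
tailLb [0.423  0.1741 0.195 ] [229.2925 184.9378] [367.2352 117.9242]
eye [0.5467 0.1984 0.195 ] [274.4357 158.0374] [321.9675 415.1323]
214 119
```

View pics/c7.png

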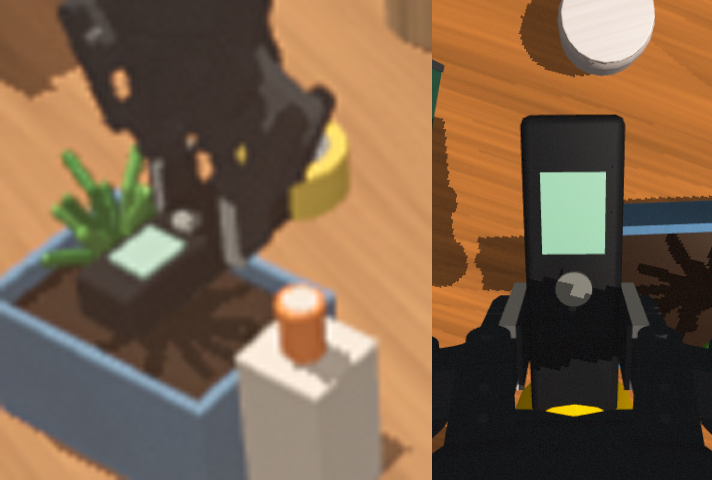

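The wand hovers roughly level, with the tail corners in the wrist view at about (270,117) and (372,117). The yellow head appears in the side view about 1–2 px higher than predicted. I'll quantify pitch and height from the yellow silhouette and the tail width.

Run:
```python
from m import *
from scipy.spatial.transform import Rotation as Rt
H=hsv('side6'); m=(H[...,0]>18)&(H[...,0]<36)&(H[...,1]>110)&(H[...,2]>70); m[:,:260]=0;m[:,300:]=0;m[:130]=0;m[175:]=0
ys,xs=np.nonzero(m); print('obs yellow maxx',xs.max(),'maxy',ys.max(),'miny',ys.min(),'n',len(xs)); 
print({int(x):(int(ys[xs==x].min()),int(ys[xs==x].max())) for x in range(xs.min(),xs.max()+1) if (xs==x).any()})
im=cv2.imread('pics/wrist6.png').max(2)
for y in (125,135,150,170,190): 
    d=np.nonzero(im[y,240:410]<75)[0]+240; print('wrist row',y,d.min(),d.max())
o0=np.array([.4944,.1809,.1993])
R0=Rt.from_euler('z',18.4,degrees=True)
for dz in (0,.004):
  for pit in (0,.05,.1):
    # pitch about grip point, head up positive
    R=R0*Rt.from_euler('y',-pit); grip=o0+[0,0,-.0043+.012+dz]
    W=lambda p: R.apply(np.array(p)-[-.005,0,.012])+grip
    a=np.linspace(0,2*np.pi,200)
    c=np.vstack([np.c_[.05+.026*np.cos(a),.026*np.sin(a),0*a+z] for z in (0,.024)]); q=proj('side6',W(c))
    hull=cv2.convexHull(q.astype(np.float32))[:,0]
    mask=np.zeros((480,640),np.uint8); cv2.fillConvexPoly(mask,np.round(hull).astype(int),1)
    col={x:(int(np.nonzero(mask[:,x])[0].min()),int(np.nonzero(mask[:,x])[0].max())) for x in (276,280,284) if mask[:,x].any()}
    ed=[]
    for xl in (-.07,-.055,-.04): 
        u=proj('wrist6',W([[xl,.016,.024],[xl,-.016,.024]])); ed.append((u[1,0].round(1),u[0,0].round(1),u[0,1].round(1)))
    t=proj('wrist6',W([[-.075,0,.024]]))[0,1]
    print(dz,pit,'maxx',q[:,0].max().round(1),'maxy',q[:,1].max().round(1),col,ed,'tail y',t.round(1))
```

```text
obs yellow maxx 286 maxy 164 miny 144 n 151
{263: (150, 151), 264: (149, 152), 274: (158, 163), 275: (157, 164), 276: (157, 164), 277: (155, 164), 278: (153, 163), 279: (153, 163), 280: (153, 163), 281: (152, 162), 282: (144, 162), 283: (144, 161), 284: (145, 160), 285: (146, 159), 286: (148, 155)}
wrist row 125 269 372
wrist row 135 269 372
wrist row 150 270 371
wrist row 170 270 371
wrist row 190 271 370
0 0 maxx 286.2 maxy 165.6 {276: (142, 166), 280: (143, 165), 284: (145, 163)} [(np.float64(268.0), np.float64(375.5), np.float64(133.4)), (np.float64(269.6), np.float64(374.0), np.float64(183.5)), (np.float64(271.2), np.float64(372.5), np.float64(230.8))] tail y 116.0
0 0.05 maxx 286.3 maxy 164.8 {276: (141, 165), 280: (141, 164), 284: (144, 162)} [(np.float64(269.4), np.float64(374.2), np.float64(131.5)), (np.float64(270.5), np.float64(373.0), np.float64(180.7)), (np.float64(271.8), np.float64(371.8), np.float64(227.8))] tail y 114.5
0 0.1 maxx 286.4 maxy 164.1 {276: (139, 164), 280: (140, 163), 284: (143, 160)} [(np.float64(270.6), np.float64(372.9), np.float64(130.1)), (np.float
[... 245 characters left out ...]
p.float64(133.7)), (np.float64(267.9), np.float64(375.7), np.float64(185.4)), (np.float64(269.6), np.float64(374.1), np.float64(234.2))] tail y 115.6
0.004 0.05 maxx 286.2 maxy 163.4 {276: (139, 163), 280: (140, 162), 284: (142, 160)} [(np.float64(267.7), np.float64(375.9), np.float64(131.7)), (np.float64(268.9), np.float64(374.7), np.float64(182.4)), (np.float64(270.2), np.float64(373.4), np.float64(230.9))] tail y 114.1
0.004 0.1 maxx 286.3 maxy 162.6 {276: (138, 162), 280: (139, 161), 284: (141, 159)} [(np.float64(269.0), np.float64(374.5), np.float64(130.3)), (np.float64(269.9), np.float64(373.7), np.float64(180.0)), (np.float64(270.9), np.float64(372.7), np.float64(228.1))] tail y 113.3
```

The top rim at (284,145) and the handle taper both match zero pitch, so the wand is level and at the expected height. I'll descend to about 11 mm above the probe and check.

Run:
```python
from m import *
T=[.495,.1812]
go([*T,.17],speed=.08,n=1); go([*T,.1425],speed=.04,n=2); ctrl.pause(.3); st('final')
snap('side','side7'); snap('wrist','wrist7')
a=cv2.resize(cv2.imread('pics/side7.png')[130:250,210:310],None,fx=4.8,fy=4.8,interpolation=cv2.INTER_CUBIC)
cv2.imwrite('pics/c8.png',a)
print('eye',proj('side7',[.5467,.199,.1382]),'top',proj('side7',[.5467,.199,.127]))
```

```text
final 38.79 [0.495  0.1812 0.1425] ft [ 0.06 -0.26 -1.17] gap 0.0303 gf 60.6
eye [[275.7478 177.7257]] top [[276.0189 181.4414]]
```

View pics/c8.png

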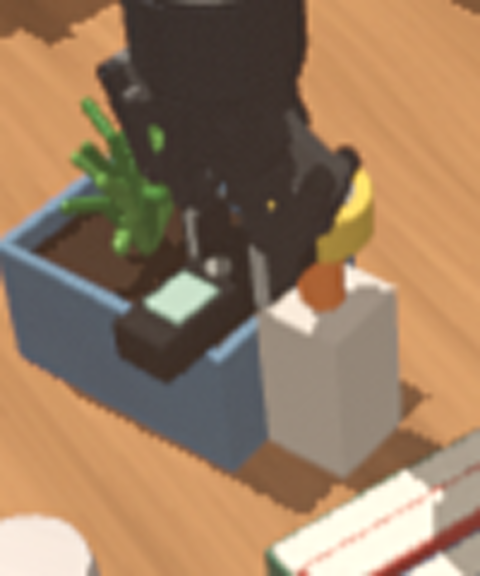

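The head's right edge (287.7) and lower rim (184.6) match the prediction (287.8, 185.4). The wand hovers clear of the probe, so I'm handing in.

```bash
python3 -c "
from h import *
st(); print(ctrl.sign_off())"
```

```text
38.89 [0.495  0.1812 0.1425] ft [ 0.14  0.25 -0.44] gap 0.0309 gf 60.6
the job is handed in; nothing more can be done
None
```

I handed the job in at 38.9 s: by camera check the probe is fully home in the port and released, and the wand is held level about 11 mm above its top; the judge returned no verdict.

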